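Rack two brass backplates to dry and set the blower to full

TASK

The rinsed castings have to dry: take the two long brass door backplates lying on the bench and stand each in a free slot of the wooden drying rack, arched end up and with its foot down on the slot's floor, setting it down and not letting it drop. Then turn the dial on top of the blower clockwise, all the way to its stop. Leave the two castings already in the rack and everything else on the bench standing and lying where they are.

Things in the scene. Friction and masses are not known exactly. Their poses are not given: they have to be found in the camera images.
- plate_a: Long cast brass door backplate lying face up, 150 x 46 x 12 mm, 0.3-0.5 kg. Square foot, half-round head (radius 23), straight long edges to grip. Collar on its face (30 dia, 5 high) 45 mm from the head. Origin: centre of its back, on the bench; x to the arched head, z out of the face; centre of mass within 5 mm of mid-length. At the start x points away from the robot (yaw 0.1 to 0.7).
- plate_b: The other backplate, identical to plate_a, same frame. The two plates and the leaf swap places from start to start.
- plate_a_foot (a point): Centre of plate_a's square foot end (75 mm from its origin along -x, mid thickness, 6 mm up along z).
- plate_b_foot (a point): The same point of plate_b.
- rack: Drying rack, fixed: plank 226 (x) x 136 (y) x 14 mm with six timber slats on it, each 18 thick, 120 long (y), 50 high, tops at 64 mm. Between them five slots along y, 18 wide, 50 deep, 36 apart, open above and at both ends; plates must stand within the slats' length. Origin: centre of the plank's underside, on the bench; x points away from the robot (yaw 0 to 0.35).
- slot0 (a point): Slot nearest the robot: middle of its floor, 14 mm above the bench. Free at the start. Axes as the rack's.
- slot1 (a point): Second slot, floor middle. Free at the start.
- slot2 (a point): Middle slot, floor middle. Holds dry_long or dry_short.
- slot3 (a point): Fourth slot, floor middle. Free at the start.
- slot4 (a point): Slot farthest from the robot, floor middle. Holds dry_long or dry_short.
- dry_long: A third backplate of the same shape, already standing in slot2 or slot4, 150 tall x 46 (y) x 12 mm (x), face to the robot; loose, to be left there. Origin: middle of its foot; z up.
- dry_short: A short key plate of the same casting, 70 tall x 46 x 12 mm, standing in the other of slot2 and slot4; loose, to be left there. Origin: middle of its foot; z up.
- blower: Grey snail blower, fixed to the bench: scroll of 85 mm radius with its axis along x at 100 mm height, 100 wide (x); dark motor to 135 mm at +x; outlet duct to +y, reaching 130 mm from the origin, under 90 mm high; switch box 96 x 100 mm on top, its top at 220 mm. Origin: on the bench under the dial.
- dial (a joint): Turn of the dial on the switch box, rad: 0 to 4.7, growing clockwise seen from above; full is the hard stop at 4.7. Starts between 3.25 and 4.15. Light friction (0.04 N m), stays where it is left.
- dial_grip (a point): Point to grip on the dial: on its upright axis, 257 mm above the bench, 7 mm below the top of the grip bar. The bar is 57 long x 14 wide, 30 high above a disc of 60 dia; this frame turns with it, x along the bar.
- leaf: Bystander: brass leaf casting, about 150 x 57 mm, up to 17 high, jagged and pointed, with a stem; lying flat. Origin under its middle, x towards the tip.
- vase: Bystander: squat round-bellied brass vase, 110 high, 80 dia, standing between the robot and the plates. Origin: middle of its underside.
- candlestick: Bystander: brass candlestick, 118 high, foot 72 dia, standing between the robot, the plates and the rack. Origin: middle of its underside.
- rosette: Bystander: small round brass rosette, 56 dia, 18 high, lying just beyond the plates. Origin: middle of its underside.
- polish: Bystander: steel can, 66 dia, 95 high, standing before the blower. Origin: middle of its underside.
- brush: Bystander: brush with wooden handle, 200 long, lying on the left. Origin under its middle.
- file: Bystander: flat file with wooden handle, 280 long, lying in front of the rack. Origin under its middle.
There are look-alikes about, which are no part of the job. Leave any orange or turquoise look-alike of the plate_a alone. What is shaped like the plate_b but turquoise is not meant.

How it is judged (in metres and radians):
On the way, in this order (a step that is already met when the one before it is completed fails the run):
1. both backplates stand in slots of the rack, arched end up, foot on the slot floor (angle between each of plate_a, plate_b's own x axis and vertical below 0.2 rad and z of plate_a_foot in the frame of rack between 0.008 and 0.02 m and x of plate_a_foot in the frame of rack between -0.085 and 0.085 m and y of plate_a_foot in the frame of rack between -0.037 and 0.037 m and z of plate_b_foot in the frame of rack between 0.008 and 0.02 m and x of plate_b_foot in the frame of rack between -0.085 and 0.085 m and y of plate_b_foot in the frame of rack between -0.037 and 0.037 m), for 0.3 s.
2. then the blower's dial is turned clockwise to its stop (value of joint dial above 4.58 rad), for 0.2 s.
At the end, for the whole second after the job is handed in: Both long backplates stand at rest in rack slots, arched end up (within 11 degrees), foot within 6 mm of the slot floor and 37 mm of the slot's middle; dial within 0.12 rad of its clockwise stop; castings that were in the rack within 20 mm, other bystanders within 30 mm, of their start (all of step 1 and value of joint dial above 4.58 rad and linear speed of each of plate_a, plate_b, dry_long, dry_short below 0.02 m/s and distance of each of leaf, vase, candlestick, rosette, polish, brush, file from where it was at the start of the episode below 0.03 m and distance of each of dry_long, dry_short from where it was at the start of the episode below 0.02 m); the robot touches nothing.
It fails at once if a backplate is dropped (moves faster than 0.5 m/s out of the fingers) ((linear speed of plate_a above 0.5 m/s and contact force between the fingers and plate_a below 0.1 N) or (linear speed of plate_b above 0.5 m/s and contact force between the fingers and plate_b below 0.1 N)).
It fails at once if a bystander is pushed more than 30 mm, or a casting already in the rack more than 20 mm (not (distance of each of leaf, vase, candlestick, rosette, polish, brush, file from where it was at the start of the episode below 0.03 m and distance of each of dry_long, dry_short from where it was at the start of the episode below 0.02 m)).
It fails at once if the vase, candlestick, can or a casting already in the rack is tipped (angle between any of vase, candlestick, polish, dry_long, dry_short's own z axis and vertical above 0.35 rad).
It also fails if it takes over 67 s, if anything falls off the work surface, if the arm or the gripper's body presses on something with over 40 N, if the wrist force passes 120 N, or if a joint passes its speed limit or range.

ROBOT

A 6-joint arm with a two-finger parallel gripper is mounted at the origin on the work surface. World frame = base frame: x ahead of the robot, y to its left, z up, the work surface at z = 0. Lengths are in mm, angles in rad, forces in N, time in s.
With the tool pointing down it reaches from about 400 to 925 mm from the base axis. Payload 12.5 kg.
Tool frame: the origin (TCP) lies midway between the tips of the shut fingers; the grasp point (between the pads) lies 19 mm behind it; z points along the fingers, y is the line along which they close (so a half turn about z gives the same grasp; the last joint's range is limited). The gripper opens to 95 mm and grips with 3 to 60 N. Pads are 20 mm wide; open, the fingers measure 119 mm over their backs; the gripper's body (75 mm by 180 mm) begins 59 mm behind the grasp point.
Start: joints at [-1.232, 0.491, 1.559, -0, 1.092, -0.106], TCP at [268.948, -564.195, 188.661] pointing down, gripper open.
Joint ranges: [-3.1, 3.1], [-0.84, 2.19], [0.05, 2.79], [-1.13, 4.28], [0.06, 2.93], [-2.69, 2.69]. Speed limits (rad/s): [2.22, 2.22, 2.79, 3.14, 3.14, 3.14].

INTERFACE

Orientations are given as [roll, pitch, yaw] about the fixed x, y, z axes, in that order (R = Rz(yaw) Ry(pitch) Rx(roll)).
In Python, from cell import env gives the robot as it stands.
- The arm moves only by the shell command python3 -m inch 'ROWS'. ROWS is JSON, a list of rows, each a list of 7 numbers: the turn, a rotation vector about the tool's x, y, z in rad, then the shift along the tool's x, y, z in cm, then the closure, from -1 (fully open) to 1 (shut). A call has 1 to 20 rows; each row shifts and turns the commanded pose from where the row before left it, along the tool's axes as they then stand; what a row does not reach is not made up. A row lasts 1/8 s, in which the tool goes at most 62.5 mm and 10.7 degrees, less where a joint would pass 70% of its speed; a pose out of reach is approached as far as the arm can. A call with a gripper value outside its range is refused whole. The fingers move at their own pace and stop on an object; the grip force is fixed at half the most. Time passes only in rows, so rows that do not move let the fingers close. It gives the time, the measured TCP pose, the force, the opening and the grip force at its end, in the units of the state.
- env.state(): the state, without advancing time (a new reading comes with each control period).
- env.read_camera(name): name is "scene" or "top"; returns a dict with "img" (480x640x3 uint8, red, green, blue), "depth" (480x640 float32, mm along the optical axis (not along the pixel's ray), 0 where there is no reading), "fx", "fy", "cx", "cy" (pixels), "position" and "orientation" of the camera in the world. Camera axes: x right, y down, z forward; pixel columns grow to the right and rows downward; lengths in mm; the calibration is good to about 2 mm. A picture is of the moment at which its call begins.
- env.job_done(): hands the job in; it is judged then, once.
Trained networks look in a picture, given as the dict that the camera call returned (one of the last four; its "shot" number tells which), for a name from the list of things; names that differ only in an ending like _2 or _b are one class to them, and where a whole thing is asked for, a point or a joint stands for the part that bears it (a point fixed in the world has none). Each returns a list of dicts, best first, with "score" (0 to 1); they miss things now and then, are a little off and sometimes report something else, mostly with a low value. They report only what shows in the picture. A call takes as long as a camera call. They do not tell look-alikes from the thing itself.
- env.find_in(picture, target): "centre" ([x, y, z] in mm, in the coordinates of the camera as it stood for that picture, good to about 4 mm: the middle of the surface that is visible of it).
- env.trace(picture, target): "mask" (480x640 bool, what is visible of it).
The state is a dict: "t": time; "joints": joint angles; "qvel": joint speeds; "tau": joint torques, N m; "eef_pos": TCP position; "tcp_rot": TCP orientation; "ft_force": force on the tool from outside, world axes, zero at the start; "moment": the same for the moment, N m; "opening": opening from 0.0 (shut) to 1.0 (fully open); "grip_force": force on a finger pad.
Only numpy, scipy, OpenCV 4.12 (cv2) and the standard library are available. Lean on these libraries where they do the work, as an engineer would, in place of code of your own. Each camera call takes 0.05 s, during which the arm holds its last target. There are 200 camera calls.

## Working session

There is one attempt and no reset: what is moved stays moved. The work goes in short steps, Python scripts to look and compute and a shell command to move; the robot and the scene stay as the last step left them, time stands still between calls to the robot, and variables do not carry over. Pictures are saved under pics/ and viewed, at most 10 in all, crops included, and the job is handed in when it is done.

```bash
ls; mkdir -p pics; cat > h.py <<'E'
import numpy as np, cv2
from cell import env
from scipy.spatial.transform import Rotation as R
def rot(o):
    o=np.array(o,float)
    return o if o.shape==(3,3) else (R.from_euler('xyz',o).as_matrix() if o.size==3 else R.from_quat(o).as_matrix())
def cloud(p):
    d=p['depth'];v,u=np.mgrid[:480,:640]
    c=np.stack([(u-p['cx'])/p['fx']*d,(v-p['cy'])/p['fy']*d,d],-1)
    w=c@rot(p['orientation']).T+np.array(p['position']);w[d<=0]=np.nan
    return w
def tow(p,c): return rot(p['orientation'])@np.array(c)+np.array(p['position'])
E
python3 - <<'E'
from h import *
s=env.state();print(s['eef_pos'],s['tcp_rot'])
for n in ['scene','top']:
    p=env.read_camera(n);print(n,p['position'],p['orientation'],p['fx'])
    cv2.imwrite(f'pics/{n}0.png',p['img'][:,:,::-1])
    for t in ['plate_a','rack','dry_long','dry_short','dial','leaf','vase','candlestick','rosette','polish','brush','file','blower']:
        for r in env.find_in(p,t)[:5]: print(' ',t,round(r['score'],2),tow(p,r['centre']).round())
E
```

```text
pics
[ 268.82870041 -563.92272766  188.06633083] [-3.14049171e+00 -9.54905643e-05  4.44779443e-01]
scene [1452.91610654 -317.36141098  859.11277317] [-2.14418012  0.01259991  1.17631672] 466.86929608445223
  plate_a 0.92 [463. 211.  15.]
  plate_a 0.91 [666. 305.  15.]
  plate_a 0.82 [253. 383.  14.]
  plate_a 0.74 [476. 129.  15.]
  plate_a 0.55 [347. 616.  15.]
  rack 0.85 [ 623. -121.   54.]
  rack 0.53 [ 579. -416.  245.]
  dry_long 0.78 [652. -86. 116.]
  dry_short 0.7 [ 584. -108.   72.]
  dial 0.82 [ 573. -418.  237.]
  leaf 0.62 [427. 324.  13.]
  vase 0.9 [328. 196.  68.]
  candlestick 0.73 [368. 134.  38.]
  rosette 0.8 [614. 141.   9.]
  polish 0.96 [ 424. -343.  100.]
  brush 0.7 [530. 484.  17.]
  file 0.7 [ 403. -150.   18.]
  file 0.54 [428. 321.  15.]
  blower 0.86 [ 606. -406.  142.]
  blower 0.29 [ 571. -417.  236.]
top [ 245.27338419   93.32406509 1404.9450777 ] [-2.95847966  0.01557514 -1.54836839] 470.5990283471409
  plate_a 0.91 [673. 320.  13.]
  plate_a 0.8 [469. 132.  13.]
  plate_a 0.63 [245. 390.  13.]
  plate_a 0.63 [ 563. -103.   49.]
  plate_a 0.6 [455. 215.  17.]
  rack 0.79 [ 558. -101.   56.]
  rack 0.67 [472. 129.  10.]
  dry_long 0.83 [639. -75. 129.]
  dry_long 0.49 [ 561. -100.   50.]
  dry_short 0.59 [ 577. -101.   75.]
  dial 0.9 [ 560. -409.  232.]
  leaf 0.92 [418. 325.  11.]
  leaf 0.62 [ 560. -376.  146.]
  vase 0.57 [311. 210.  75.]
  candlestick 0.75 [359. 138.  12.]
  candlestick 0.61 [420. 323.  11.]
  rosette 0.58 [595. 147.   6.]
  polish 0.77 [ 408. -338.   98.]
  brush 0.83 [521. 489.  17.]
  brush 0.68 [ 560. -410.  233.]
  brush 0.61 [451. 214.  13.]
  brush 0.6 [638. -72. 128.]
  file 0.89 [ 393. -118.   18.]
  blower 0.6 [ 559. -374.  147.]
```

View pics/scene0.png

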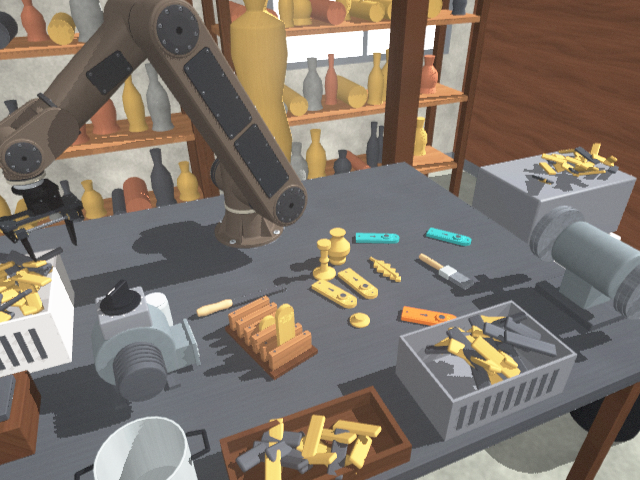

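View pics/top0.png

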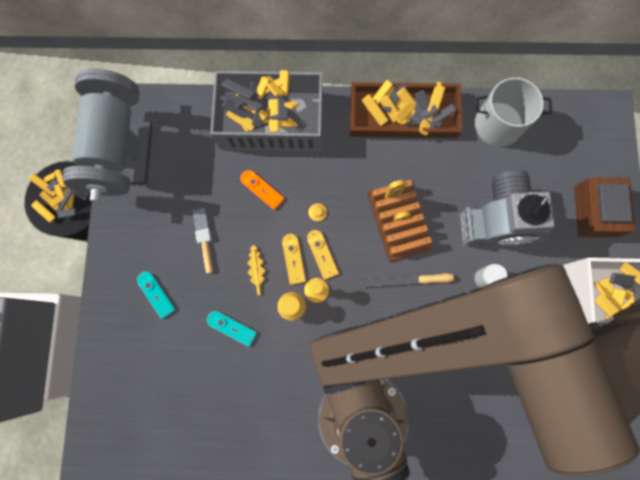

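The two brass plates are at top (322,254) and (293,259), matching scene (336,292) and (357,284). The orange plate at (262,189) and the turquoise ones at (156,295) and (231,328) are look-alikes. The rack is at top (400,220), with the short casting in slot2 and the long one in slot4. I'll confirm the plates in one crop and measure in both views.

```bash
cat > meas.py <<'E'
from h import *
def rect(P):
    (c,(w,h),a)=cv2.minAreaRect(P[:,:2].astype(np.float32)); 
    if w<h: w,h,a=h,w,a+90
    return np.round(c,1),round(w,1),round(h,1),round((a+90)%180-90,2),'z',np.nanmedian(P[:,2]).round(1),len(P)
def blob(w,lo,hi,cx,cy,r,mask=None):
    m=(w[...,2]>lo)&(w[...,2]<hi)&(np.hypot(w[...,0]-cx,w[...,1]-cy)<r)
    if mask is not None:m&=mask
    return m
E
cat > m1.py <<'E'
from meas import *
for n in ['scene','top']:
    p=env.read_camera(n);w=cloud(p);hsv=cv2.cvtColor(p['img'],cv2.COLOR_RGB2HSV)
    print(n,'bench z',[np.nanmedian(w[...,2][(np.hypot(w[...,0]-x,w[...,1]-y)<30)]).round(1) for x,y in [(550,50),(500,-220),(520,280),(700,50)]])
    br=(hsv[...,0]>15)&(hsv[...,0]<32)&(hsv[...,1]>120)
    ms=[r for r in env.trace(p,'plate_a') if r['score']>.3]
    for r in ms:
        m=r['mask']; P=w[m]; P=P[np.isfinite(P[:,0])]
        print(' plate',round(r['score'],2),br[m].mean().round(2),rect(P[P[:,2]>5]) if (P[:,2]>5).sum()>20 else P.mean(0))
    m=blob(w,56,68,590,-105,150); print(' racktops',rect(w[m]))
    m=blob(w,2,260,590,-105,100,br)
    for t,z0,z1 in [('dry_short',66,90),('dry_long',100,175)]:
        q=w[blob(w,z0,z1,600,-95,100,br)]; print(' ',t,rect(q),q[:,2].max() if len(q) else '')
    q=w[blob(w,248,275,568,-414,50)]; print(' dialbar',rect(q))
    q=w[blob(w,224,245,568,-414,60)]; print(' disc',rect(q))
    for nm,c,z0 in [('vase',(320,203),90),('cand',(363,136),100),('rosette',(605,144),8),('polish',(416,-340),85)]:
        q=w[blob(w,z0,130,*c,50)]; print(' ',nm,rect(q) if len(q)>5 else len(q))
p=env.read_camera('top');cv2.imwrite('pics/crop.png',cv2.resize(p['img'][160:300,230:440,::-1],None,fx=3.8,fy=3.8,interpolation=3))
E
python3 m1.py
```

```text
scene bench z [np.float64(1.2), np.float64(1.5), np.float64(1.5), np.float64(0.9)]
 plate 0.84 0.0 (array([343.3, 617.2]), 147.7, 71.3, 27.65, 'z', np.float64(13.9), 364)
 plate 0.78 0.56 (array([455.9, 213.7]), 154.8, 50.8, 13.05, 'z', np.float64(14.0), 522)
 plate 0.66 0.47 (array([667.2, 317. ]), 134.7, 52.3, 52.21, 'z', np.float64(14.0), 574)
 plate 0.57 0.0 (array([241.7, 391.1]), 148.6, 71.3, 59.79, 'z', np.float64(14.2), 377)
 plate 0.57 0.0 (array([ 581.3, -105.7]), 228.1, 136.4, 17.59, 'z', np.float64(50.7), 3535)
 racktops (array([ 579.7, -105.3]), 201.8, 121.4, 17.54, 'z', np.float64(64.0), 1555)
  dry_short (array([614. , -94.7]), 88.1, 50.7, 17.95, 'z', np.float64(77.4), 253) 89.76794125583422
  dry_long (array([650.4, -81.3]), 45.9, 17.2, -78.26, 'z', np.float64(135.3), 388) 167.22965991105877
 dialbar (array([ 565.1, -419.1]), 57.9, 17.4, -37.01, 'z', np.float64(261.7), 254)
 disc (array([ 568.3, -419.1]), 82.3, 74.4, -84.65, 'z', np.float64(228.8), 646)
  vase (array([311.4, 208.5]), 49.6, 46.8, 10.6, 'z', np.float64(110.6), 158)
  cand (array([364.4, 138.8]), 44.7, 3
[... 800 characters left out ...]
.1), 1354)
  dry_short (array([612.8, -90.7]), 85.1, 45.2, 20.48, 'z', np.float64(77.9), 111) 89.50269399874628
  dry_long (array([644.2, -79. ]), 47.1, 18.2, -75.03, 'z', np.float64(147.0), 171) 168.16828789823876
 dialbar (array([ 562.2, -415.9]), 56.4, 15.1, -39.23, 'z', np.float64(262.1), 152)
 disc (array([ 561.1, -410.3]), 93.1, 82.2, -89.34, 'z', np.float64(229.7), 571)
  vase (array([311.2, 211.7]), 47.4, 46.7, -88.27, 'z', np.float64(110.2), 265)
  cand (array([361.7, 142.9]), 40.5, 38.5, 0.8, 'z', np.float64(117.9), 187)
  rosette (array([597.3, 140.9]), 62.4, 50.6, 58.21, 'z', np.float64(13.2), 165)
  polish (array([ 414.8, -351.7]), 64.1, 46.1, -66.54, 'z', np.float64(94.5), 316)
```

View pics/crop.png

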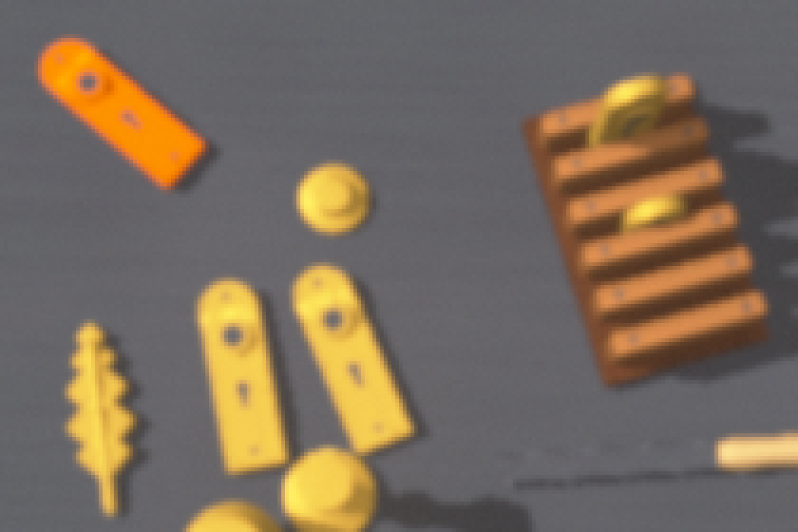

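Brass plates confirmed: A is at about (472,131) with yaw 0.414, B at about (455,215) with yaw 0.215. Both have their heads away from the robot. The rack is at (580,-104), yaw 0.306. I'll put A in slot1 first, gripping it near its head with the tool's x along the plate. The first move takes the tool above A with the gripper partly open.

```bash
cat > go.py <<'E'
# usage: go.py x y z roll pitch yaw : remaining shift (cm, tool axes) and turn (rotvec, tool axes)
import sys;from h import *
def delta(t,s=None):
    s=s or env.state();A=rot(s['tcp_rot']);B=rot(t[3:])
    d=A.T@(np.array(t[:3])-s['eef_pos'])/10; r=R.from_matrix(A.T@B).as_rotvec()
    print('t',round(s['t'],2),'turn',r.round(3),'shift',d.round(2),'q',np.round(s['joints'],2),'pos',np.round(s['eef_pos'],1),'rpy',np.round(s['tcp_rot'],3),'F',np.round(s['ft_force'],1),'op',round(s['opening'],3),'gf',round(s['grip_force'],1))
if __name__=='__main__': delta([float(a) for a in sys.argv[1:]])
E
python3 -m inch '[[0,0,0.0025,4.2,-4.5,0,-0.4],[0,0,0.0025,4.2,-4.5,0,-0.4],[0,0,0.0025,4.2,-4.5,0,-0.4],[0,0,0.0025,4.2,-4.5,0,-0.4],[0,0,0.0025,4.2,-4.5,0,-0.4],[0,0,0.0025,4.2,-4.5,0,-0.4],[0,0,0.0025,4.2,-4.5,0,-0.4],[0,0,0.0025,4.2,-4.5,0,-0.4],[0,0,0.0025,4.2,-4.5,0,-0.4],[0,0,0.0025,4.2,-4.5,0,-0.4],[0,0,0.0025,4.2,-4.5,0,-0.4],[0,0,0.0025,4.2,-4.5,0,-0.4],[0,0,0,0,0,0,-0.4]]'
python3 go.py 495 141 60 3.14159 0 0.4145
```

```text
t: 3.28
eef_pos: [501.8, 140.3, 188.3]
tcp_rot: [-3.141, -0.0, 0.419]
ft_force: [-0.3, -0.7, 0.1]
opening: 0.699
grip_force: 0.0
t 3.27 turn [-0.    -0.     0.005] shift [-0.59 -0.34 12.83] q [0.15 0.34 1.81 0.   0.99 1.3 ] pos [501.8 140.3 188.3] rpy [-3.141 -0.     0.419] F [-0.3 -0.7  0.1] op 0.699 gf 0.0
```

```bash
python3 -m inch '[[0,0,0.005,-0.6,-0.3,5.5,-0.4],[0,0,0,0,0,5.5,-0.4],[0,0,0,0,0,4.0,-0.4],[0,0,0,0,0,0,-0.4],[0,0,0,0,0,0,-0.4]]'
python3 - <<'E'
from h import *
p=env.read_camera('scene');cv2.imwrite('pics/s1.png',cv2.resize(p['img'][200:330,250:420,::-1],None,fx=4.4,fy=4.4,interpolation=3))
E
python3 go.py 495 141 3 3.14159 0 0.4145
```

```text
t: 3.9
eef_pos: [495.2, 136.9, 40.0]
tcp_rot: [3.141, -0.001, 0.409]
ft_force: [0.1, -0.4, 0.1]
opening: 0.701
grip_force: 0.0
t 3.95 turn [ 0.001 -0.002 -0.005] shift [ 0.11 -0.38  3.73] q [ 0.14  0.55  1.97 -0.    0.62  1.3 ] pos [495.4 137.1  40.3] rpy [ 3.141e+00 -2.000e-03  4.090e-01] F [0.9 0.3 0.4] op 0.701 gf 0.0
```

View pics/s1.png

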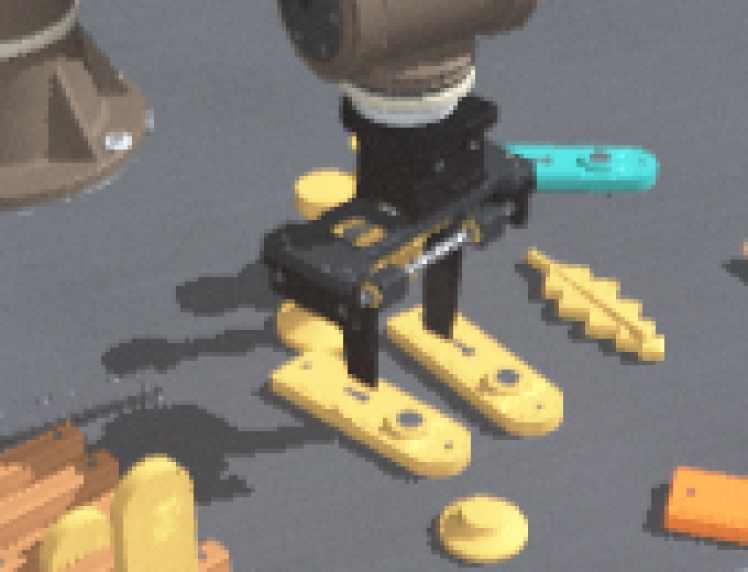

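The fingers straddle plate A, 40 mm above the bench, with plate B clear beside them. Next I descend and grip.

```bash
python3 -m inch '[[0,0,0,0.1,-0.4,2.0,-0.4],[0,0,-0.005,0,0,1.7,-0.4],[0,0,0,0,0,0,-0.4],[0,0,0,0,0,0,1],[0,0,0,0,0,0,1],[0,0,0,0,0,0,1],[0,0,0,0,0,0,1],[0,0,0,0,0,0,1]]'
python3 go.py 495 141 3 3.14159 0 0.4145
```

```text
t: 4.95
eef_pos: [493.9, 141.3, 1.6]
tcp_rot: [3.141, 0.0, 0.415]
ft_force: [-0.1, -0.0, -1.0]
opening: 0.233
grip_force: 0.0
t 4.95 turn [0. 0. 0.] shift [ 0.09  0.08 -0.14] q [ 0.15  0.62  2.   -0.    0.53  1.31] pos [493.9 141.3   1.6] rpy [3.141 0.    0.415] F [-0.1 -0.  -1. ] op 0.233 gf 0.0
```

```bash
python3 - <<'E'
from h import *
p=env.read_camera('scene');cv2.imwrite('pics/s2.png',cv2.resize(p['img'][200:330,250:420,::-1],None,fx=4.4,fy=4.4,interpolation=3))
print(env.state()['opening'],env.state()['grip_force'])
E
```

```text
0.189825474267692 0.0
```

View pics/s2.png

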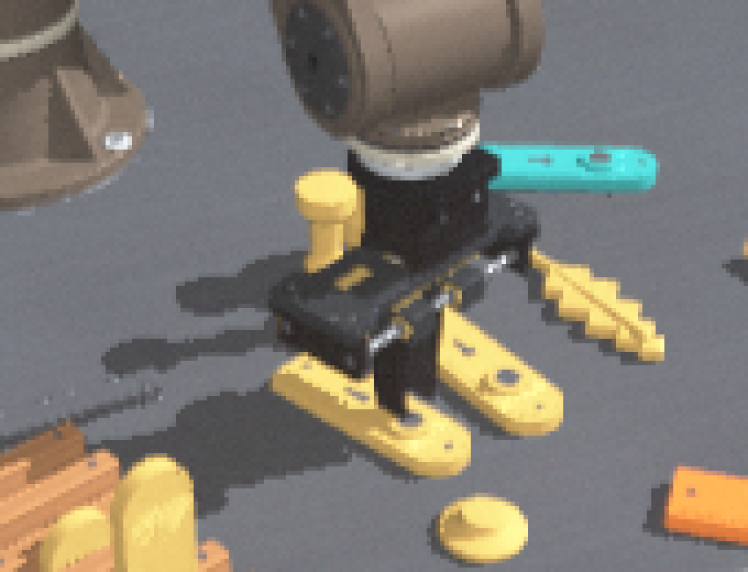

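```bash
python3 - <<'E'
from h import *
from meas import rect
for n in ['scene','top']:
    p=env.read_camera(n);w=cloud(p);s=env.state()
    dark=(p['img'].max(-1)<60)&(np.hypot(w[...,0]-495,w[...,1]-141)<110)&(w[...,2]<75)&(w[...,2]>3)
    q=w[dark]
    for z in range(0,75,8):
        k=q[(q[:,2]>=z)&(q[:,2]<z+8)]
        if len(k): print(n,z,len(k),k.min(0).round(),k.max(0).round())
    hsv=cv2.cvtColor(p['img'],cv2.COLOR_RGB2HSV);br=(hsv[...,0]>15)&(hsv[...,0]<32)&(hsv[...,1]>120)
    for r in env.trace(p,'plate_a'):
        m=r['mask'];P=w[m];P=P[(P[:,2]>5)&(P[:,2]<20)]
        if len(P)>50:print(n,round(r['score'],2),br[m].mean().round(2),rect(P))
E
```

```text
scene 24 1 [505. 133.  29.] [505. 133.  29.]
scene 32 11 [486. 124.  33.] [506. 152.  39.]
scene 40 20 [488. 122.  40.] [511. 154.  48.]
scene 48 25 [487. 122.  48.] [512. 154.  56.]
scene 56 24 [484. 121.  56.] [512. 155.  64.]
scene 64 20 [486. 120.  64.] [512. 155.  71.]
scene 72 8 [494. 122.  72.] [512. 153.  75.]
scene 0.89 0.33 (array([468.8, 216.4]), 129.3, 49.5, 12.9, 'z', np.float64(14.0), 403)
scene 0.83 0.5 (array([668.4, 318.1]), 141.2, 53.5, 51.81, 'z', np.float64(13.7), 572)
scene 0.76 0.57 (array([472.9, 127.9]), 152.8, 49.1, 24.82, 'z', np.float64(13.9), 475)
scene 0.71 0.0 (array([341.4, 619.4]), 149.6, 56.2, 37.37, 'z', np.float64(14.0), 371)
scene 0.62 0.0 (array([253.5, 399.7]), 115.5, 52.7, 65.34, 'z', np.float64(14.3), 270)
top 0.9 0.0 (array([341.1, 626.1]), 150.6, 49.7, 37.73, 'z', np.float64(13.4), 748)
top 0.56 0.79 (array([670.9, 324.5]), 149.7, 44.7, 49.62, 'z', np.float64(13.2), 619)
top 0.53 0.05 (array([ 397.4, -135.1]), 229.5, 24.9, -84.95, 'z', np.float64(14.4), 387)
```

```bash
python3 - <<'E'
from h import *
p=env.read_camera('scene');w=cloud(p)
def pr(P):
    c=rot(p['orientation']).T@(np.array(P)-p['position']);return (c[:2]/c[2]*[p['fx'],p['fy']]+[p['cx'],p['cy']]).round(1)
for z in (0,15,30,45,60): print(z,'open@40',pr([510,102,z]),'now tcp',pr([494+4,141-9,z]))
for v in range(280,304,2): print(v,[(tuple(p['img'][v,u]),tuple(np.nan_to_num(w[v,u]).round().astype(int))) for u in (337,340,343)])
E
```

```text
0 open@40 [331.9 305.9] now tcp [339.7 300.8]
15 open@40 [331.9 301.8] now tcp [339.7 296.7]
30 open@40 [331.9 297.6] now tcp [339.8 292.6]
45 open@40 [331.9 293.4] now tcp [339.8 288.4]
60 open@40 [331.9 289.2] now tcp [339.9 284.2]
280 [((np.uint8(52), np.uint8(46), np.uint8(44)), (np.int64(493), np.int64(125), np.int64(73))), ((np.uint8(51), np.uint8(45), np.uint8(42)), (np.int64(500), np.int64(131), np.int64(76))), ((np.uint8(50), np.uint8(41), np.uint8(40)), (np.int64(509), np.int64(136), np.int64(81)))]
282 [((np.uint8(45), np.uint8(39), np.uint8(34)), (np.int64(491), np.int64(126), np.int64(65))), ((np.uint8(51), np.uint8(45), np.uint8(42)), (np.int64(503), np.int64(130), np.int64(72))), ((np.uint8(57), np.uint8(48), np.uint8(50)), (np.int64(506), np.int64(138), np.int64(71)))]
284 [((np.uint8(56), np.uint8(53), np.uint8(53)), (np.int64(485), np.int64(129), np.int64(53))), ((np.uint8(49), np.uint8(45), np.uint8(41)), (np.int64(499), np.int64(132), np.int64(61))), ((np.uint8(56), np.uint8(47), np.uint8(49)), (np.int64(507), np.int64(137), np.int64(65)))]
286 [((np.uint8(103), n
[... 1851 characters left out ...]
), np.int64(129), np.int64(17))), ((np.uint8(243), np.uint8(215), np.uint8(122)), (np.int64(0), np.int64(0), np.int64(0)))]
300 [((np.uint8(231), np.uint8(196), np.uint8(112)), (np.int64(507), np.int64(119), np.int64(13))), ((np.uint8(244), np.uint8(218), np.uint8(123)), (np.int64(511), np.int64(127), np.int64(14))), ((np.uint8(255), np.uint8(248), np.uint8(157)), (np.int64(513), np.int64(135), np.int64(13)))]
302 [((np.uint8(177), np.uint8(145), np.uint8(83)), (np.int64(508), np.int64(119), np.int64(7))), ((np.uint8(213), np.uint8(174), np.uint8(99)), (np.int64(517), np.int64(124), np.int64(13))), ((np.uint8(253), np.uint8(236), np.uint8(140)), (np.int64(523), np.int64(131), np.int64(15)))]
```

The fingertips really sit about 28 mm higher than the readout says. Image points on the tips are at z≈30 where the readout gives 1.6, and the plate hasn't moved. I'll reopen, go lower in small steps while watching the force, and grip.

```bash
cat > tip.py <<'E'
from h import *
p=env.read_camera('scene');w=cloud(p);s=env.state();e=s['eef_pos']
d=(p['img'].max(-1)<75)&(np.linalg.norm(w-e,axis=-1)<75);q=w[d];print('lowest dark z',np.sort(q[:,2])[:12].round())
E
python3 -m inch '[[0,0,0,0,0,0,-0.4],[0,0,0,0,0,0,-0.4],[0,0,0,0,0,0,-0.4],[0,0,0,0,0,0,-0.4],[0,0,0,0,0,1.0,-0.4],[0,0,0,0,0,0.6,-0.4],[0,0,0,0,0,0,-0.4]]'; python3 tip.py
```

```text
t: 6.12
eef_pos: [493.4, 141.3, -15.1]
tcp_rot: [-3.141, 0.001, 0.415]
ft_force: [0.1, -0.6, 0.7]
opening: 0.674
grip_force: 0.0
lowest dark z [-0.  1.  2.  3.  3. 11. 12. 12. 13. 13. 15. 15.]
```

```bash
python3 -m inch '[[0,0,0,0,0,0.4,-0.4],[0,0,0,0,0,0.4,-0.4],[0,0,0,0,0,0,-0.4]]'; python3 tip.py;  python3 -m inch '[[0,0,0,0,0,0,1],[0,0,0,0,0,0,1],[0,0,0,0,0,0,1],[0,0,0,0,0,0,1],[0,0,0,0,0,0,1]]'
```

```text
t: 6.55
eef_pos: [493.7, 141.3, -22.7]
tcp_rot: [-3.142, 0.0, 0.415]
ft_force: [-0.2, 0.0, 0.7]
opening: 0.702
grip_force: 0.0
lowest dark z [ 2.  3.  4.  5.  5.  6.  7.  8.  8.  9.  9. 10.]
t: 7.22
eef_pos: [494.0, 141.3, -22.3]
tcp_rot: [3.141, -0.0, 0.415]
ft_force: [0.0, -0.9, 1.8]
opening: 0.481
grip_force: 30.0
```

Gripped at 45.7 mm with 30 N, and the true tip is about 28 mm behind the readout TCP. I'll lift and check how the plate hangs.

```bash
python3 -m inch '[[0,0,0,0,0,-1.5,1],[0,0,0,0,0,-3.0,1],[0,0,0,0,0,-5,1],[0,0,0,0,0,-5,1],[0,0,0,0,0,-5,1],[0,0,0,0,0,0,1]]'
cat > plate.py <<'E'
from meas import *
# held plate: fit plane/axis to brass points near the tool, in tool frame
def held(n='scene',rad=130,show=True):
    p=env.read_camera(n);w=cloud(p);s=env.state();e=np.array(s['eef_pos']);A=rot(s['tcp_rot'])
    hsv=cv2.cvtColor(p['img'],cv2.COLOR_RGB2HSV);br=(hsv[...,0]>14)&(hsv[...,0]<34)&(hsv[...,1]>100)
    g=e-28*A[:,2]-24*A[:,0]
    T=(w-e)@A; m=br&(np.abs(T[...,1])<40)&(np.abs(T[...,0]+24)<100)&(T[...,2]>-60)&(T[...,2]<25)
    q=T[m]; 
    print(n,'n',len(q),'x',np.percentile(q[:,0],[1,99]).round(),'y',np.percentile(q[:,1],[1,99]).round(),'z',np.percentile(q[:,2],[1,50,99]).round())
    for x in range(-130,70,20):
        k=q[(q[:,0]>=x)&(q[:,0]<x+20)]
        if len(k)>4: print('  x',x,len(k),'z med',np.median(k[:,2]).round(1),'ymed',np.median(k[:,1]).round(1))
    return p,w
if __name__=='__main__': held('scene');held('top')
E
python3 plate.py; python3 go.py 480 -190 200 3.14159 0 0.4145
```

```text
t: 7.98
eef_pos: [494.9, 141.7, 176.4]
tcp_rot: [3.14, -0.006, 0.415]
ft_force: [0.2, -0.1, -5.0]
opening: 0.478
grip_force: 30.0
scene n 454 x [-96.  51.] y [-23.  28.] z [-48. -38. -26.]
  x -110 21 z med -37.1 ymed 16.7
  x -90 56 z med -38.0 ymed 16.2
  x -70 57 z med -38.2 ymed 18.6
  x -50 51 z med -37.4 ymed 21.9
  x -30 32 z med -36.8 ymed 22.6
  x -10 34 z med -39.8 ymed 9.1
  x 10 103 z med -38.8 ymed 12.3
  x 30 91 z med -38.0 ymed 8.9
  x 50 9 z med -34.9 ymed 3.7
t 8.07 turn [-0.  0.  0.] shift [-14.56  29.79  -2.75] q [ 0.15  0.35  1.85 -0.    0.94  1.31] pos [493.1 141.3 172.5] rpy [-3.142  0.     0.415] F [-0.4  0.2 -4.1] op 0.479 gf 30.0Traceback (most recent call last):
  File "plate.py", line 14, in <module>
    if __name__=='__main__': held('scene');held('top')
                                           ~~~~^^^^^^^
  File "plate.py", line 9, in held
    print(n,'n',len(q),'x',np.percentile(q[:,0],[1,99]).round(),'y',np.percentile(q[:,1],[1,99]).round(),'z',np.percentile(q[:,2],[1,50,99]).round())
                           ~~~~~~~~~~~~~^^^^^^^^^^^^^^^
    return _quantile_unchecked(
        a, q, axis, out, overwrite_input, method, keepdims, weights)
    return _ureduce(a,
                    func=_quantile_ureduce_func,
    ...<5 lines>...
                    overwrite_input=overwrite_input,
                    method=method)
    r = func(a, **kwargs)
    result = _quantile(arr,
                       quantiles=q,
    ...<2 lines>...
                       out=out,
                       weights=wgt)
    slices_having_nans = np.isnan(arr[-1, ...])
                                  ~~~^^^^^^^^^
IndexError: index -1 is out of bounds for axis 0 with size 0
```

Plate A is held flat with no slip. Carry it to the right.

```bash
python3 -m inch '[[0,0,0,-1.5,3,-0.45,1],[0,0,0,-2.4,5,-0.45,1],[0,0,0,-2.4,5,-0.45,1],[0,0,0,-2.4,5,-0.45,1],[0,0,0,-2.4,5,-0.45,1],[0,0,0,-2.4,5,-0.4,1],[0,0,0,-1,1.8,-0.2,1],[0,0.1,0,0,0,0,1],[0,0.15,0,0,0,0,1],[0,0,0,0,0,0,1]]'
python3 go.py 573 -106 185 3.14159 -1.5708 0.306
```

```text
t: 9.32
eef_pos: [479.3, -189.5, 199.7]
tcp_rot: [-3.138, -0.248, 0.412]
ft_force: [-1.1, -0.1, -3.6]
opening: 0.482
grip_force: 30.0
t 9.32 turn [-0.093  1.322  0.068] shift [11.2  -3.89  4.37] q [-0.63  0.27  1.93  0.29  0.85  0.35] pos [ 479.3 -189.5  199.7] rpy [-3.138 -0.248  0.412] F [-1.1 -0.1 -3.6] op 0.482 gf 30.0
```

```bash
python3 -m inch '[[-0.01,0.165,0.008,1.1,-0.4,0.4,1],[-0.01,0.165,0.008,1.0,-0.4,0.6,1],[-0.01,0.165,0.008,0.9,-0.4,0.8,1],[-0.01,0.165,0.008,0.7,-0.4,0.9,1],[-0.01,0.165,0.008,0.5,-0.4,1.1,1],[0,0,0,0,0,0,1]]'
python3 go.py 573 -106 185 3.14159 -1.5708 0.306
```

```text
t: 10.07
eef_pos: [521.0, -146.6, 187.4]
tcp_rot: [-3.127, -0.985, 0.366]
ft_force: [-0.1, -0.2, -4.5]
opening: 0.478
grip_force: 30.0
t 10.07 turn [-0.072  0.586  0.013] shift [ 3.29 -1.85  5.42] q [-0.86  0.39  2.28  1.56  0.91 -0.99] pos [ 521.  -146.6  187.4] rpy [-3.127 -0.985  0.366] F [-0.1 -0.2 -4.5] op 0.478 gf 30.0
```

```bash
python3 -m inch '[[-0.018,0.146,0.003,0.7,-0.45,1.2,1],[-0.018,0.146,0.003,0.5,-0.45,1.2,1],[-0.018,0.146,0.003,0.3,-0.45,1.2,1],[-0.018,0.146,0.003,0.2,-0.45,1.2,1],[0,0,0,0,0,0,1],[0,0,0,0,0,0,1]]'
python3 go.py 573 -106 185 3.14159 -1.5708 0.306
cat > place.py <<'E'
from meas import *
import sys
c,sn=np.cos(.306),np.sin(.306)
def torack(w,o=(579.7,-103.6)):
    d=w-np.array([*o,0]);return np.stack([d[...,0]*c+d[...,1]*sn,-d[...,0]*sn+d[...,1]*c,d[...,2]],-1)
for n,o in [('scene',(579.7,-105.3)),('top',(579.7,-102.))]:
    p=env.read_camera(n);w=torack(cloud(p),o)
    hsv=cv2.cvtColor(p['img'],cv2.COLOR_RGB2HSV);br=(hsv[...,0]>15)&(hsv[...,0]<34)&(hsv[...,1]>100)
    x0,x1=map(float,sys.argv[1:3])
    q=w[br&(w[...,0]>x0)&(w[...,0]<x1)&(np.abs(w[...,1])<70)&(w[...,2]>66)&(w[...,2]<300)]
    print(n,len(q))
    for z in range(65,290,15):
        k=q[(q[:,2]>=z)&(q[:,2]<z+15)]
        if len(k)>4: print('  z',z,len(k),'x',np.percentile(k[:,0],[5,50,95]).round(1),'y',np.percentile(k[:,1],[3,97]).round(1),'zr',k[:,2].min().round(),k[:,2].max().round())
    if len(sys.argv)>3 and n=='scene': cv2.imwrite(sys.argv[3],cv2.resize(p['img'][180:390,180:390,::-1],None,fx=2.8,fy=2.8,interpolation=3))
E
python3 place.py -80 -10 pics/p1.png
```

```text
t: 10.82
eef_pos: [563.9, -112.1, 188.6]
tcp_rot: [1.616, -1.564, 1.836]
ft_force: [0.1, -0.5, -3.3]
opening: 0.481
grip_force: 30.0
t 10.82 turn [-0.004  0.     0.007] shift [-0.36 -0.31  1.05] q [-0.82  0.83  2.43  2.01  1.62 -1.69] pos [ 563.9 -112.1  188.6] rpy [ 1.616 -1.564  1.836] F [ 0.1 -0.5 -3.3] op 0.481 gf 30.0
scene 910
  z 80 24 x [-46.3 -40.8 -38.4] y [-27.5  18.8] zr 89.0 95.0
  z 95 84 x [-48.  -40.9 -38.2] y [-27.8  15.2] zr 95.0 110.0
  z 110 85 x [-47.4 -40.9 -38.8] y [-27.   18.3] zr 110.0 125.0
  z 125 87 x [-46.  -40.6 -38.1] y [-26.6  16.5] zr 125.0 140.0
  z 140 86 x [-48.2 -40.9 -38.3] y [-26.6  17.5] zr 140.0 155.0
  z 155 90 x [-47.7 -41.1 -38.5] y [-26.1  19.1] zr 155.0 170.0
  z 170 93 x [-43.6 -40.4 -37.7] y [-26.   17.4] zr 170.0 185.0
  z 185 84 x [-43.4 -40.7 -38.3] y [-25.8  18.9] zr 186.0 200.0
  z 200 95 x [-46.1 -40.5 -37.8] y [-26.6  17.3] zr 200.0 215.0
  z 215 102 x [-47.4 -40.2 -37.6] y [-25.4  16.9] zr 215.0 230.0
  z 230 78 x [-51.4 -42.  -38.5] y [-19.9  10.6] zr 230.0 241.0
top 253
  z 95 12 x [-53.4 -51.9 -41.9] y [-25.2  17.7] zr 95.0 109.0
  z 110 12 x [-53.3 -52.9 -45.4] y [-24.5  18.4] zr 111.0 125.0
  z 125 17 x [-53.6 -52.6 -42.3] y [-23.6  18.6] zr 125.0 139.0
  z 140 12 x [-53.5 -52.8 -42.7] y [-24.5  18.3] zr 142.0 153.0
  z 155 7 x [-53.6 -53.3 -52.6] y [-17.9   9.4] zr 157.0 169.0
  z 170 10 x [-58.1 -53.  -49. ] y [-26.7  26.9] zr 176.0 185.0
  z 185 29 x [-62.9 -56.6 -46.1] y [-28.   26.9] zr 185.0 200.0
  z 200 40 x [-57.  -53.7 -46.7] y [-26.7  21.8] zr 200.0 215.0
  z 215 40 x [-53.5 -51.6 -41. ] y [-23.6  19.1] zr 216.0 230.0
  z 230 71 x [-52.6 -47.4 -40.9] y [-19.3  14.8] zr 230.0 244.0
```

View pics/p1.png

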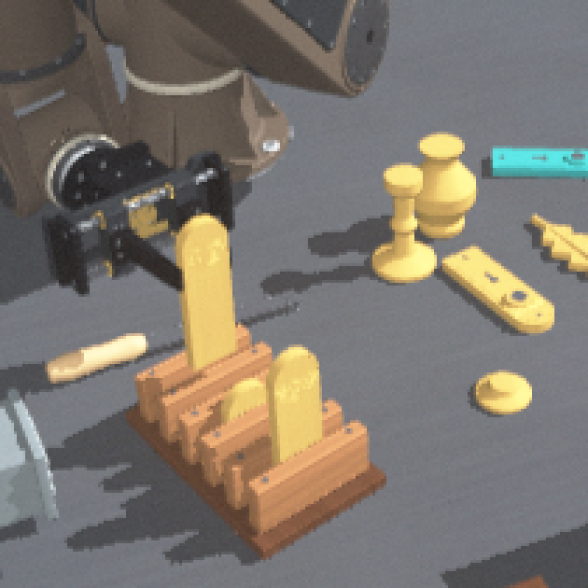

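The plate hangs upright, centred at about -46.5 mm in rack x with the foot at z≈89. It needs 10.5 mm forward and 4 mm to the left. I'll align it and lower partway into slot1.

```bash
python3 -m inch '[[-0.004,0,0.007,0,-0.35,1.05,1],[0,0,0,-1,0,0,1],[0,0,0,-0.9,0,0,1],[0,0,0,0,0,0,1]]'
python3 place.py -70 -5 ; python3 go.py 573 -106 113 3.14159 -1.5708 0.306
```

```text
t: 11.42
eef_pos: [572.6, -107.3, 168.4]
tcp_rot: [0.63, -1.569, 2.812]
ft_force: [-0.1, -0.2, -4.3]
opening: 0.479
grip_force: 30.0
scene 911
  z 65 66 x [-38.  -30.9  -6.7] y [-24.9  21.9] zr 66.0 80.0
  z 80 82 x [-38.9 -31.  -27.5] y [-24.6  19.6] zr 80.0 95.0
  z 95 86 x [-35.4 -30.4 -28.5] y [-24.9  20.7] zr 95.0 110.0
  z 110 90 x [-37.7 -30.7 -28.6] y [-24.3  20.3] zr 110.0 125.0
  z 125 86 x [-37.1 -31.1 -28.4] y [-24.1  20.7] zr 125.0 140.0
  z 140 87 x [-36.9 -31.  -28.5] y [-23.7  20.7] zr 140.0 155.0
  z 155 86 x [-34.  -31.1 -28.5] y [-24.  21.] zr 155.0 169.0
  z 170 91 x [-34.3 -30.9 -28.5] y [-23.2  22.7] zr 170.0 185.0
  z 185 94 x [-38.2 -30.8 -28.2] y [-23.5  20.1] zr 185.0 199.0
  z 200 95 x [-39.6 -31.2 -28.6] y [-21.8  19.1] zr 200.0 215.0
  z 215 48 x [-43.  -33.3 -28.5] y [-14.4   9.3] zr 215.0 222.0
top 270
  z 65 14 x [-43.5  -7.2  -5.4] y [-18.1  24. ] zr 66.0 80.0
  z 80 24 x [-43.3 -38.9  -5.4] y [-23.3  21.5] zr 80.0 95.0
  z 95 14 x [-43.8 -42.5 -33.1] y [-21.5  21. ] zr 95.0 109.0
  z 110 13 x [-43.4 -42.8 -34.5] y [-20.   21.3] zr 112.0 125.0
  z 125 11 x [-43.8 -43.1 -42.2] y [-21.8   9.4] zr 125.0 137.0
  z 155 17 x [-53.6 -46.3 -40.6] y [-24.5  29.4] zr 155.0 169.0
  z 170 44 x [-50.9 -45.  -35. ] y [-26.4  29.5] zr 171.0 184.0
  z 185 32 x [-47.5 -43.3 -34.5] y [-19.2  22.3] zr 185.0 196.0
  z 200 62 x [-43.7 -40.  -30.8] y [-20.6  21.5] zr 200.0 215.0
  z 215 37 x [-41.2 -36.1 -31.5] y [-13.8   8.6] zr 215.0 222.0
t 11.53 turn [ 0.006 -0.002  0.001] shift [-5.59 -0.11  0.07] q [-0.79  0.89  2.43  2.05  1.65 -1.73] pos [ 572.6 -107.2  168.9] rpy [ 0.606 -1.569  2.835] F [-0.4 -0.5 -4.6] op 0.482 gf 30.0
```

Centred at -36.9 (the slot is at -36). Lowering into the slot.

```bash
python3 -m inch '[[0,0,0,-0.5,0,0.07,1],[0,0,0,-0.5,0,0,1],[0,0,0,-0.5,0,0,1],[0,0,0,0,0,0,1]]'; python3 -m inch '[[0,0,0,-1,0,0,1],[0,0,0,-1,0,0,1],[0,0,0,-0.8,0,0,1],[0,0,0,-0.5,0,0,1],[0,0,0,0,0,0,1]]'
```

```text
t: 12.02
eef_pos: [573.4, -106.8, 153.6]
tcp_rot: [0.63, -1.569, 2.812]
ft_force: [0.2, -0.1, -3.6]
opening: 0.48
grip_force: 30.0
t: 12.65
eef_pos: [573.5, -106.8, 120.7]
tcp_rot: [0.652, -1.569, 2.789]
ft_force: [-1.0, 0.7, -3.1]
opening: 0.479
grip_force: 30.0
```

```bash
python3 -m inch '[[0,0,0,-0.4,0,0,1],[0,0,0,-0.2,0,0,1],[0,0,0,0,0,0,1]]'; python3 -m inch '[[0,0,0,-0.15,0,0,1],[0,0,0,0,0,0,1]]'
```

```text
t: 13.02
eef_pos: [573.5, -106.8, 115.1]
tcp_rot: [0.769, -1.568, 2.673]
ft_force: [-0.2, 0.4, -3.8]
opening: 0.481
grip_force: 30.0
t: 13.28
eef_pos: [573.5, -106.8, 114.0]
tcp_rot: [0.605, -1.567, 2.837]
ft_force: [-0.5, -0.5, -0.3]
opening: 0.477
grip_force: 30.0
```

```bash
python3 place.py -70 -15 | grep -v "z 1[1-5]"; python3 go.py 573 -106 113 3.14159 -1.5708 0.306
```

```text
scene 581
  z 65 80 x [-38.1 -30.1 -24.5] y [-24.   22.8] zr 66.0 80.0
  z 80 80 x [-34.4 -29.7 -27.4] y [-24.3  18.4] zr 80.0 95.0
  z 95 76 x [-32.4 -29.8 -27.7] y [-24.2  20.4] zr 95.0 110.0
top 186
  z 65 10 x [-42.4 -41.9 -36.1] y [-20.9  18.3] zr 68.0 80.0
  z 95 8 x [-51.4 -41.7 -39.7] y [-23.4  29.7] zr 95.0 109.0
t 13.38 turn [ 0.006 -0.003  0.002] shift [-0.1  -0.1  -0.03] q [-0.78  1.04  2.4   2.04  1.71 -1.84] pos [ 573.5 -106.8  114. ] rpy [ 0.648 -1.567  2.794] F [ 0.3 -1.3  0.6] op 0.481 gf 30.0
```

Foot is on the floor: the weight left the wrist at readout z=114. Release, back out and rise.

```bash
python3 -m inch '[[0,0,0,0,0,0,0.04],[0,0,0,0,0,0,-0.1],[0,0,0,0,0,0,-0.4],[0,0,0,0,0,0,-0.4],[0,0,0,0,0,0,-0.4],[0,0,0,0,0,-1,-0.4],[0,0,0,0,0,-2,-0.4],[0,0,0,0,0,-3,-0.4],[0,0,0,1,0,-1,-0.4],[0,0,0,3,0,0,-0.4],[0,0,0,5,0,0,-0.4],[0,0,0,5,0,0,-0.4],[0,0,0,0,0,0,-0.4]]'
python3 place.py -70 -15 pics/p2.png; python3 go.py 455 -190 200 3.14159 0 0.2
```

```text
t: 15.0
eef_pos: [505.8, -126.3, 257.9]
tcp_rot: [1.103, -1.56, 2.339]
ft_force: [0.0, 0.5, -0.6]
opening: 0.701
grip_force: 0.0
scene 590
  z 65 84 x [-39.5 -30.  -26.1] y [-24.9  29.4] zr 66.0 80.0
  z 80 84 x [-38.  -30.  -27.2] y [-24.6  18.7] zr 80.0 95.0
  z 95 82 x [-34.2 -29.4 -26.5] y [-24.9  20.7] zr 95.0 110.0
  z 110 88 x [-36.3 -30.2 -27.5] y [-24.7  19.8] zr 110.0 125.0
  z 125 86 x [-35.7 -29.6 -27.3] y [-24.9  19.7] zr 125.0 140.0
  z 140 91 x [-38.  -30.  -27.3] y [-24.6  17.5] zr 140.0 155.0
  z 155 75 x [-41.1 -31.6 -27.8] y [-20.4  13.7] zr 155.0 167.0
top 192
  z 65 20 x [-43.1 -41.4 -31.3] y [-22.4  21.2] zr 67.0 79.0
  z 80 10 x [-42.8 -41.1 -31.5] y [-17.8  20.8] zr 84.0 93.0
  z 95 9 x [-44.3 -40.8 -29.6] y [-20.4  20.9] zr 100.0 107.0
  z 110 21 x [-46.5 -41.9 -33.9] y [-22.2  21.4] zr 112.0 125.0
  z 125 32 x [-46.  -42.7 -34. ] y [-22.4  21.1] zr 125.0 140.0
  z 140 35 x [-42.6 -40.5 -31.4] y [-22.3  20.5] zr 141.0 155.0
  z 155 65 x [-41.7 -35.3 -29.4] y [-16.1  16. ] zr 155.0 170.0
t 15.1 turn [-0.075 -1.572  0.082] shift [-5.44  4.47 -6.77] q [-0.99  0.65  2.52  1.86  1.58 -1.6 ] pos [ 506.2 -127.1  254.4] rpy [ 1.056 -1.565  2.385] F [ 0.4  0.6 -1.1] op 0.703 gf 0.0
```

View pics/p2.png

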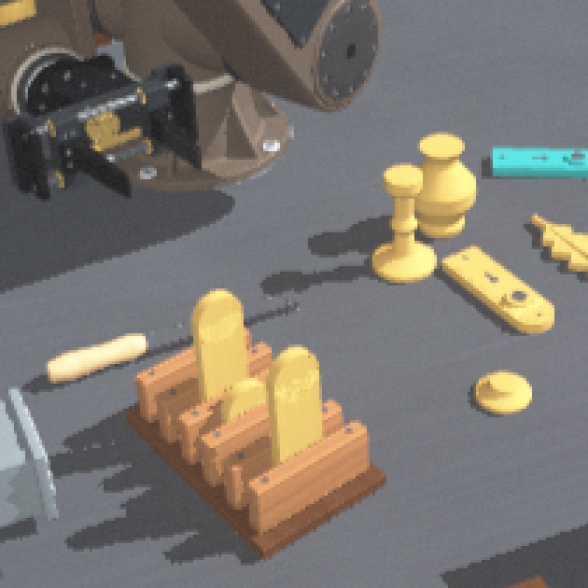

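Plate A stands in slot1. Now I swing the tool back down, reversing the path.

```bash
python3 -m inch '[[-0.0075,-0.157,0.008,0,0.5,-0.5,-0.4],[-0.0075,-0.157,0.008,0,0.5,-0.5,-0.4],[-0.0075,-0.157,0.008,0,0.5,-0.5,-0.4],[-0.0075,-0.157,0.008,0,0.5,-0.5,-0.4],[-0.0075,-0.157,0.008,0,0.5,-0.4,-0.4],[-0.0075,-0.157,0.008,0,0.5,-0.3,-0.4],[-0.0075,-0.157,0.008,0,0.5,0,-0.4],[-0.0075,-0.157,0.008,0,0.5,0,-0.4],[-0.0075,-0.157,0.008,0,0.5,0,-0.4],[-0.0075,-0.157,0.008,0,0.5,0,-0.4],[0,0,0,0,0,0,-0.4]]'
python3 go.py 479 220 100 3.14159 0 0.2145
```

```text
t: 16.48
eef_pos: [496.9, -174.0, 255.0]
tcp_rot: [-3.117, -0.086, 0.222]
ft_force: [-0.2, 0.1, -0.9]
opening: 0.703
grip_force: 0.0
t 16.48 turn [-0.025 -0.086  0.009] shift [  5.58 -38.41  17.01] q [-0.51  0.26  1.75  0.09  1.09  0.8 ] pos [ 496.9 -174.   255. ] rpy [-3.117 -0.086  0.222] F [-0.2  0.1 -0.9] op 0.703 gf 0.0
```

```bash
python3 -m inch '[[-0.025,-0.086,0.009,0,0,0,-0.4],[0,0,0,0.95,-5.55,1.0,-0.4],[0,0,0,0.95,-5.55,1.0,-0.4],[0,0,0,0.95,-5.55,1.0,-0.4],[0,0,0,0.95,-5.55,1.0,-0.4],[0,0,0,0.95,-5.55,1.0,-0.4],[0,0,0,0.95,-5.55,1.0,-0.4],[0,0,0,0.95,-5.55,1.0,-0.4],[0,0,0,0,0,5,-0.4],[0,0,0,0,0,5,-0.4],[0,0,0,0,0,0,-0.4]]'
python3 go.py 479 220 40 3.14159 0 0.2145
python3 - <<'E'
from meas import *
p=env.read_camera('scene');w=cloud(p);hsv=cv2.cvtColor(p['img'],cv2.COLOR_RGB2HSV);br=(hsv[...,0]>15)&(hsv[...,0]<32)&(hsv[...,1]>120)
for r in env.trace(p,'plate_a'):
    m=r['mask'];P=w[m];P=P[(P[:,2]>5)&(P[:,2]<20)]
    if len(P)>50 and np.hypot(*(P[:,:2].mean(0)-[455,215]))<60: print(br[m].mean(),rect(P))
E
```

```text
t: 17.85
eef_pos: [477.3, 217.9, 83.2]
tcp_rot: [3.139, 0.005, 0.211]
ft_force: [0.6, -0.6, -0.1]
opening: 0.698
grip_force: 0.0
t 17.85 turn [ 0.002  0.005 -0.003] shift [ 0.23 -0.18  4.32] q [ 0.3   0.49  1.91 -0.    0.74  1.67] pos [477.3 217.9  83.2] rpy [3.139 0.005 0.211] F [ 0.6 -0.6 -0.1] op 0.698 gf 0.0
0.31017770597738287 (array([454.7, 212.7]), 153.6, 52.3, 11.87, 'z', np.float64(14.0), 522)
```

```bash
python3 -m inch '[[0.002,0.005,-0.003,0.2,-0.1,4,-0.4],[0,0,0,0,0,3,-0.4],[0,0,0,0,0,1.5,-0.4],[0,0,0,0,0,0,-0.4]]'; python3 -m inch '[[0,0,0,0,0,1.0,-0.4],[0,0,0,0,0,0.5,-0.4],[0,0,0,0,0,0.4,-0.4],[0,0,0,0,0,0,-0.4],[0,0,0,0,0,0,1],[0,0,0,0,0,0,1],[0,0,0,0,0,0,1],[0,0,0,0,0,0,1],[0,0,0,0,0,0,1]]'
```

```text
t: 18.45
eef_pos: [482.7, 220.3, 2.5]
tcp_rot: [3.141, -0.009, 0.214]
ft_force: [0.1, 0.4, 0.2]
opening: 0.7
grip_force: 0.0
t: 19.58
eef_pos: [482.6, 220.4, -16.9]
tcp_rot: [3.141, -0.009, 0.214]
ft_force: [-0.7, 0.1, 2.2]
opening: 0.473
grip_force: 30.0
```

The grip is 6 mm shallower than on A, so I'll reopen, go deeper and regrip.

```bash
python3 -m inch '[[0,0,0,0,0,0,-0.2],[0,0,0,0,0,0,-0.2],[0,0.009,0,0,0,0.55,-0.2],[0,0,0,0,0,0,-0.2],[0,0,0,0,0,0,1],[0,0,0,0,0,0,1],[0,0,0,0,0,0,1],[0,0,0,0,0,0,1]]'; python3 -m inch '[[0,0,0,0,0,-1.5,1],[0,0,0,0,0,-3.0,1],[0,0,0,0,0,-5,1],[0,0,0,0,0,-5,1],[0,0,0,0,0,-5,1],[0,0,0,0,0,0,1]]'; python3 -c "
from plate import held
held('scene')"; python3 go.py 480 -190 200 3.14159 0 0.306
```

```text
t: 20.58
eef_pos: [482.6, 220.4, -22.5]
tcp_rot: [3.141, -0.018, 0.214]
ft_force: [1.7, 0.6, -2.8]
opening: 0.478
grip_force: 30.0
t: 21.32
eef_pos: [480.1, 220.2, 176.5]
tcp_rot: [3.141, -0.025, 0.214]
ft_force: [-0.3, 0.1, -5.6]
opening: 0.483
grip_force: 30.0
scene n 380 x [-99.  48.] y [-23.  27.] z [-46. -39. -29.]
  x -110 20 z med -38.4 ymed 20.9
  x -90 39 z med -39.1 ymed 18.4
  x -70 46 z med -38.9 ymed 16.7
  x -50 44 z med -38.1 ymed 21.2
  x -30 27 z med -39.4 ymed -7.7
  x -10 34 z med -42.0 ymed 6.8
  x 10 84 z med -39.1 ymed 7.8
  x 30 86 z med -37.1 ymed 7.1
t 21.38 turn [ 0.002 -0.021 -0.092] shift [-8.56 40.06 -2.76] q [ 0.31  0.36  1.83 -0.    0.93  1.66] pos [479.1 219.8 174. ] rpy [ 3.141 -0.021  0.214] F [ 0.2 -0.  -5.6] op 0.479 gf 30.0
```

```bash
python3 -m inch '[[0,0,-0.01,-0.7,3,-0.35,1],[0,0,-0.01,-1.1,5,-0.35,1],[0,0,-0.01,-1.1,5,-0.35,1],[0,0,-0.01,-1.1,5,-0.35,1],[0,0,-0.01,-1.1,5,-0.35,1],[0,0,-0.01,-1.1,5,-0.35,1],[0,0,-0.01,-1.1,5,-0.35,1],[0,0,-0.01,-1.1,4.5,-0.3,1],[0,0,-0.01,-0.7,2.5,-0.2,1],[0,0.1,0,0,0,0,1],[0,0.15,0,0,0,0,1],[0,0,0,0,0,0,1]]'
python3 go.py 530 -120 190 3.14159 -1.5888 0.306
```

```text
t: 22.88
eef_pos: [488.4, -190.3, 199.1]
tcp_rot: [-3.141, -0.265, 0.301]
ft_force: [0.1, -0.6, -4.3]
opening: 0.478
grip_force: 30.0
t 22.88 turn [ 0.003  1.324 -0.004] shift [ 5.61 -5.47  2.48] q [-0.62  0.27  1.93  0.29  0.8   0.46] pos [ 488.4 -190.3  199.1] rpy [-3.141 -0.265  0.301] F [ 0.1 -0.6 -4.3] op 0.478 gf 30.0
```

```bash
python3 -m inch '[[0,0.165,0,0.7,-0.67,0.3,1],[0,0.165,0,0.6,-0.67,0.4,1],[0,0.165,0,0.55,-0.67,0.5,1],[0,0.165,0,0.45,-0.67,0.6,1],[0,0.165,0,0.35,-0.67,0.65,1],[0,0,0,0,0,0,1]]'
python3 go.py 530 -120 190 3.14159 -1.5888 0.306
```

```text
t: 23.62
eef_pos: [509.5, -145.3, 189.7]
tcp_rot: [-3.089, -0.941, 0.286]
ft_force: [-0.6, 0.0, -4.0]
opening: 0.482
grip_force: 30.0
t 23.62 turn [-0.032  0.648 -0.023] shift [ 1.61 -1.74  2.25] q [-0.86  0.35  2.3   1.53  0.86 -0.91] pos [ 509.5 -145.3  189.7] rpy [-3.089 -0.941  0.286] F [-0.6  0.  -4. ] op 0.482 gf 30.0
```

```bash
python3 -m inch '[[-0.008,0.162,-0.006,0.4,-0.43,0.55,1],[-0.008,0.162,-0.006,0.4,-0.43,0.55,1],[-0.008,0.162,-0.006,0.4,-0.43,0.55,1],[-0.008,0.162,-0.006,0.4,-0.43,0.6,1],[0,0,0,0,0,0,1],[0,0,0,0,0,0,1]]'
python3 go.py 539.2 -117.6 169 3.14159 -1.5888 0.306; python3 place.py -115 -50 | grep -v "z 1[1-5]"
```

```text
t: 24.38
eef_pos: [530.2, -120.4, 198.9]
tcp_rot: [0.287, -1.551, -3.118]
ft_force: [0.2, -0.4, -4.3]
opening: 0.479
grip_force: 30.0
t 24.38 turn [-0.005 -0.001  0.006] shift [-3.   -0.01  0.89] q [-0.91  0.84  2.49  1.91  1.65 -1.75] pos [ 530.2 -120.4  198.9] rpy [ 0.287 -1.551 -3.118] F [ 0.2 -0.4 -4.3] op 0.479 gf 30.0
scene 799
  z 95 30 x [-83.1 -75.2 -73.3] y [-24.1  -6.3] zr 97.0 110.0
  z 170 89 x [-81.5 -75.4 -72.8] y [-23.8  19.9] zr 170.0 185.0
  z 185 85 x [-77.8 -75.6 -73.1] y [-23.9  21.7] zr 185.0 200.0
  z 200 89 x [-78.3 -75.  -72.6] y [-24.1  20.7] zr 200.0 215.0
  z 215 101 x [-82.4 -75.6 -72.8] y [-24.1  21.5] zr 215.0 230.0
  z 230 99 x [-85.6 -76.5 -73.1] y [-21.7  17.8] zr 230.0 245.0
  z 245 26 x [-86.9 -79.5 -74.2] y [-11.6   9.3] zr 245.0 249.0
top 243
  z 95 7 x [-87.6 -86.3 -77.4] y [-22.7  21.3] zr 100.0 109.0
  z 185 15 x [-94.9 -89.5 -86. ] y [-24.8  29.1] zr 188.0 200.0
  z 200 45 x [-93.7 -88.6 -79.9] y [-24.3  28.4] zr 201.0 215.0
  z 215 29 x [-91.  -88.  -79.5] y [-23.3  23.1] zr 215.0 230.0
  z 230 65 x [-87.9 -82.9 -76.1] y [-19.5  20.7] zr 230.0 245.0
  z 245 32 x [-86.2 -80.8 -76.1] y [-11.8  10.1] zr 245.0 250.0
```

Upright, at -81.4, foot z≈99. Move 9.4 mm forward and lower into slot0.

```bash
python3 -m inch '[[-0.005,0,0.006,0,0,0.94,1],[0,0,0,-1.2,0,0,1],[0,0,0,-1.2,0,0,1],[0,0,0,-0.5,0,0,1],[0,0,0,0,0,0,1]]'; python3 place.py -115 -50 | grep -v "z 1[1-5]"
```

```text
t: 25.1
eef_pos: [539.4, -118.7, 169.0]
tcp_rot: [-0.004, -1.549, -2.838]
ft_force: [0.0, 1.0, -4.6]
opening: 0.482
grip_force: 30.0
scene 627
  z 65 28 x [-79.2 -67.1 -64.3] y [-25.1  53.4] zr 66.0 80.0
  z 80 31 x [-74.7 -66.5 -62.9] y [-26.  -11.9] zr 80.0 95.0
  z 95 31 x [-76.1 -66.7 -64.6] y [-24.9 -11.4] zr 95.0 110.0
  z 170 86 x [-70.  -66.2 -64. ] y [-24.8  19.5] zr 170.0 185.0
  z 185 99 x [-72.9 -66.5 -63.4] y [-24.3  19.7] zr 185.0 200.0
  z 200 91 x [-77.2 -66.7 -63.7] y [-22.7  15.6] zr 200.0 215.0
  z 215 27 x [-76.9 -70.5 -64.6] y [-12.8   6.5] zr 215.0 218.0
top 240
  z 65 11 x [-78.4 -77.1 -68.1] y [-22.4  21.7] zr 67.0 79.0
  z 80 12 x [-78.4 -76.3 -65.9] y [-14.3  21.5] zr 81.0 94.0
  z 95 11 x [-78.5 -77.5 -70.9] y [-23.6  21.3] zr 97.0 106.0
  z 170 49 x [-84.3 -79.8 -70.5] y [-27.3  28. ] zr 170.0 185.0
  z 185 28 x [-81.  -78.2 -69.1] y [-15.9  21.2] zr 185.0 199.0
  z 200 68 x [-78.6 -74.  -66.6] y [-20.8  19.4] zr 200.0 215.0
  z 215 25 x [-77.2 -70.8 -66.5] y [-11.8  11.2] zr 215.0 219.0
```

```bash
python3 -m inch '[[0,0,0,-0.5,0,0.03,1],[0,0,0,-0.7,0,0,1],[0,0,0,-0.7,0,0,1],[0,0,0,0,0,0,1]]'; python3 -m inch '[[0,0,0,-1,0,0,1],[0,0,0,-1,0,0,1],[0,0,0,-0.8,0,0,1],[0,0,0,0,0,0,1]]'; python3 -m inch '[[0,0,0,-0.3,0,0,1],[0,0,0,-0.2,0,0,1],[0,0,0,0,0,0,1]]'
```

```text
t: 25.7
eef_pos: [540.2, -118.5, 150.1]
tcp_rot: [0.033, -1.549, -2.874]
ft_force: [-0.3, -0.0, -4.2]
opening: 0.477
grip_force: 30.0
t: 26.2
eef_pos: [540.8, -118.3, 122.0]
tcp_rot: [0.026, -1.549, -2.868]
ft_force: [-0.3, -0.3, -3.8]
opening: 0.481
grip_force: 30.0
t: 26.58
eef_pos: [540.9, -118.3, 117.9]
tcp_rot: [0.076, -1.548, -2.918]
ft_force: [0.3, -0.5, -3.6]
opening: 0.479
grip_force: 30.0
```

```bash
python3 -m inch '[[0,0,0,-0.2,0,0,1],[0,0,0,0,0,0,1]]'; python3 -m inch '[[0,0,0,-0.12,0,0,1],[0,0,0,0,0,0,1]]'
```

```text
t: 26.82
eef_pos: [540.9, -118.3, 116.8]
tcp_rot: [0.077, -1.546, -2.919]
ft_force: [0.4, 0.2, 4.6]
opening: 0.479
grip_force: 30.0
t: 27.08
eef_pos: [540.8, -118.2, 116.7]
tcp_rot: [0.075, -1.544, -2.917]
ft_force: [-1.7, -0.9, 12.9]
opening: 0.483
grip_force: 30.0
```

```bash
python3 place.py -115 -50|sed -n '/top/,$p;/z 1[56]/p'; python3 place.py -45 -15|grep -E "z 1[56]|top|scene"
```

```text
z 155 70 x [-75.8 -65.8 -63.3] y [-19.2  13.1] zr 155.0 167.0
top 176
  z 65 5 x [-76.4 -76.2 -61.5] y [-42.4  19.4] zr 66.0 73.0
  z 95 8 x [-82.5 -76.5 -73.2] y [-25.3  28.7] zr 96.0 109.0
  z 110 18 x [-83.8 -79.4 -70.2] y [-23.2  28.7] zr 110.0 124.0
  z 125 44 x [-81.5 -77.5 -70.4] y [-27.7  26.4] zr 125.0 140.0
  z 140 34 x [-77.3 -75.3 -66. ] y [-22.6  20.2] zr 141.0 155.0
  z 155 63 x [-76.3 -70.9 -64.9] y [-16.6  15.5] zr 155.0 170.0
  z 155 63 x [-76.3 -70.9 -64.9] y [-16.6  15.5] zr 155.0 170.0
scene 586
  z 155 78 x [-40.3 -30.7 -27.3] y [-19.   13.9] zr 155.0 167.0
top 172
  z 155 64 x [-41.3 -35.4 -29.7] y [-17.5  14.6] zr 155.0 167.0
```

Plate B's top is at the same height as plate A's, so its foot is on the floor. Release and back out.

```bash
python3 -m inch '[[0,0,0,0.12,0,0,1],[0,0,0,0,0,0,0.04],[0,0,0,0,0,0,-0.1],[0,0,0,0,0,0,-0.4],[0,0,0,0,0,0,-0.4],[0,0,0,0,0,0,-0.4],[0,0,0,0,0,-1,-0.4],[0,0,0,0,0,-2,-0.4],[0,0,0,0,0,-3,-0.4],[0,0,0,1,0,-1,-0.4],[0,0,0,3,0,0,-0.4],[0,0,0,5,0,0,-0.4],[0,0,0,5,0,0,-0.4],[0,0,0,5,0,0,-0.4],[0,0,0,0,0,0,-0.4]]'
python3 place.py -115 -50 pics/p3.png|grep -E "scene|top|z (65|80|155)"; python3 go.py 479 -190 300 3.14159 0 0.306
python3 - <<'E'
from meas import *
for n in ['scene','top']:
    p=env.read_camera(n);w=cloud(p)
    for lo,hi in [(250,275),(255,275)]:
        q=w[blob(w,lo,hi,565,-415,45)]
        print(n,rect(q) if len(q)>10 else len(q), q.mean(0).round(1))
E
```

```text
t: 29.15
eef_pos: [469.3, -138.3, 308.7]
tcp_rot: [0.436, -1.544, 3.006]
ft_force: [-0.1, -0.3, -0.6]
opening: 0.701
grip_force: 0.0
scene 303
  z 65 30 x [-80.7 -66.2 -61.6] y [-24.2  -4.1] zr 66.0 80.0
  z 80 30 x [-74.3 -65.1 -63.4] y [-24.8 -11.7] zr 80.0 95.0
  z 155 72 x [-74.4 -65.6 -62.1] y [-19.2  13. ] zr 155.0 168.0
top 173
  z 65 12 x [-77.2 -75.7 -67.9] y [-20.2  21.2] zr 66.0 79.0
  z 80 11 x [-76.6 -73.4 -64.9] y [ 5.7 21.8] zr 81.0 94.0
  z 155 62 x [-76.3 -70.9 -64.7] y [-18.4  13.8] zr 155.0 168.0
t 29.25 turn [ 8.000e-03 -1.593e+00 -1.000e-03] shift [-0.51  5.1  -0.62] q [-1.11  0.5   2.53  1.73  1.58 -1.46] pos [ 469.8 -139.4  305. ] rpy [ 0.201 -1.548 -3.043] F [ 0.5 -0.6  0.2] op 0.699 gf 0.0
scene (array([ 564.6, -420. ]), 58.5, 18.0, -40.4, 'z', np.float64(262.3), 237) [ 569.  -419.7  260.4]
scene (array([ 565.4, -419. ]), 57.3, 18.0, -34.84, 'z', np.float64(263.5), 191) [ 568.  -419.5  262.3]
top (array([ 562.7, -416.3]), 57.5, 14.3, -38.11, 'z', np.float64(262.6), 150) [ 561.  -414.1  261.8]
top (array([ 562.7, -416.4]), 57.5, 14.3, -38.11, 'z', np.float64(263.1), 137) [ 561.4 -414.8  262.7]
```

View pics/p3.png

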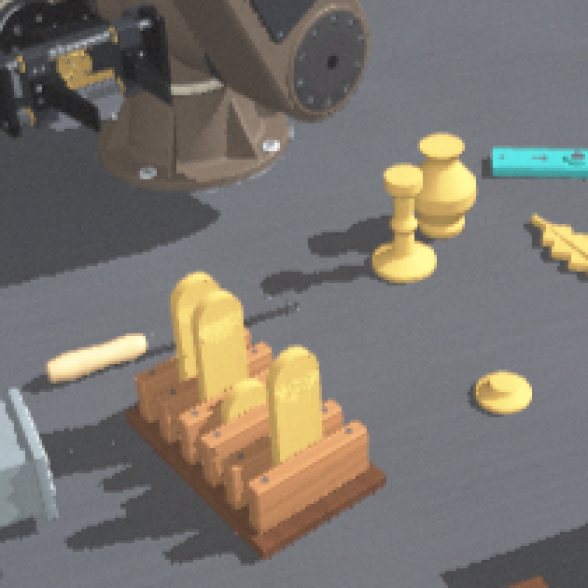

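Both plates stand in slot0 and slot1, with the other castings unmoved. The dial is at about (563,-418) with the bar at yaw -38°. I'll bring the tool back down and swing to the dial.

```bash
python3 -m inch '[[0,-0.159,0,0,0.7,0,0.1],[0,-0.159,0,0,0.7,0,0.1],[0,-0.159,0,0,0.7,0,0.1],[0,-0.159,0,0,0.7,0,0.1],[0,-0.159,0,0,0.7,0,0.1],[0,-0.159,0,0,0.7,0,0.1],[0,-0.159,0,0,0.7,0,0.1],[0,-0.159,0,0,0.7,0,0.1],[0,-0.159,0,0,0.7,0,0.1],[0,-0.159,0,0,0.7,0,0.1],[0,0,0,0,0,0,0.1]]'
python3 go.py 563.5 -418 290 3.14159 0 2.478
```

```text
t: 30.72
eef_pos: [492.1, -206.2, 300.7]
tcp_rot: [-3.138, 0.001, 0.303]
ft_force: [0.6, -0.1, -0.8]
opening: 0.45
grip_force: 0.0
t 30.73 turn [-0.003 -0.003 -2.175] shift [ 0.49 22.35  0.99] q [-0.52  0.26  1.62  0.    1.27  0.75] pos [ 492.1 -206.2  300.7] rpy [-3.138e+00  1.000e-03  3.030e-01] F [ 0.6 -0.1 -0.8] op 0.45 gf 0.0
```

```bash
python3 -m inch '[[0,0,0,0.1,5.6,0,0.1],[0,0,0,0.1,5.6,0,0.1],[0,0,0,0.1,5.6,0,0.1],[0,0,0,0.1,5.6,0,0.1],[0,0,-0.181,0,0,0,0.1],[0,0,-0.181,0,0,0,0.1],[0,0,-0.181,0,0,0,0.1],[0,0,-0.181,0,0,0,0.1],[0,0,-0.181,0,0,0,0.1],[0,0,-0.181,0,0,0,0.1],[0,0,-0.181,0,0,0,0.1],[0,0,-0.181,0,0,0,0.1],[0,0,-0.181,0,0,0,0.1],[0,0,-0.181,0,0,0,0.1],[0,0,-0.181,0,0,0,0.1],[0,0,-0.181,0,0,0,0.1],[0,0,0,0,0,0,0.1]]'
python3 go.py 563.5 -418 215 3.14159 0 2.478
```

```text
t: 32.85
eef_pos: [560.2, -419.6, 302.5]
tcp_rot: [3.137, 0.001, 2.471]
ft_force: [-0.5, 1.0, 0.2]
opening: 0.452
grip_force: 0.0
t 32.85 turn [ 0.004  0.001 -0.007] shift [-0.15  0.3   8.75] q [-0.74  0.53  1.19  0.    1.42 -1.64] pos [ 560.2 -419.6  302.5] rpy [3.137e+00 1.000e-03 2.471e+00] F [-0.5  1.   0.2] op 0.452 gf 0.0
```

```bash
python3 -m inch '[[0.004,0,-0.007,-0.15,0.3,4,0.1],[0,0,0,0,0,2,0.1],[0,0,0,0,0,0,0.1]]'; python3 -m inch '[[0,0,0,0,0,1.3,0.1],[0,0,0,0,0,1.2,0.1],[0,0,0,0,0,0,0.1]]'
python3 - <<'E'
from h import *
p=env.read_camera('scene');cv2.imwrite('pics/d1.png',cv2.resize(p['img'][230:370,60:200,::-1],None,fx=4,fy=4,interpolation=3))
E
```

```text
t: 33.22
eef_pos: [563.2, -417.8, 242.1]
tcp_rot: [-3.141, -0.001, 2.475]
ft_force: [0.0, -0.5, 0.5]
opening: 0.451
grip_force: 0.0
t: 33.6
eef_pos: [563.6, -418.0, 218.7]
tcp_rot: [-3.14, 0.002, 2.479]
ft_force: [-0.2, -0.5, 0.2]
opening: 0.448
grip_force: 0.0
```

View pics/d1.png

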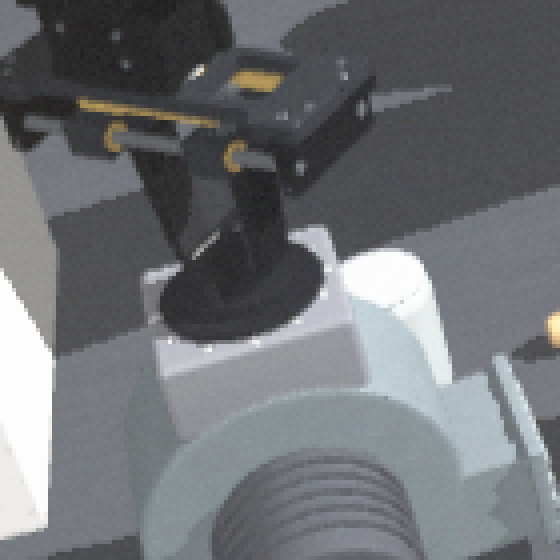

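The fingers straddle the bar, with the bar between them end-on in the view. Grip and turn clockwise.

```bash
python3 -m inch '[[0,0,0,0,0,0.2,1],[0,0,0,0,0,0,1],[0,0,0,0,0,0,1],[0,0,0,0,0,0,1],[0,0,0,0,0,0,1]]'; python3 -m inch '[[0,0,0.1,0,0,0,1],[0,0,0.15,0,0,0,1],[0,0,0.15,0,0,0,1],[0,0,0.1,0,0,0,1],[0,0,0,0,0,0,1]]'; python3 -c "
from h import *
print(env.state()['moment'],env.state()['joints'][5])"
```

```text
t: 34.28
eef_pos: [563.6, -418.7, 217.9]
tcp_rot: [-3.139, 0.004, 2.479]
ft_force: [-4.0, -3.3, 2.0]
opening: 0.145
grip_force: 30.0
t: 34.9
eef_pos: [563.5, -418.8, 217.9]
tcp_rot: [-3.141, 0.004, 1.978]
ft_force: [-3.8, -2.2, 2.3]
opening: 0.144
grip_force: 30.0
[-0.60933316  0.58280965 -0.06736378] -1.1384645431459035
```

```bash
cat > m.py <<'E'
from h import *
s=env.state();print('Mz',s['moment'].round(3) if hasattr(s['moment'],'round') else s['moment'],'yaw',s['tcp_rot'][2],'tau6',s['tau'][5])
E
for i in 1; do :; done
python3 -m inch '[[0,0,0.08,0,0,0,1],[0,0,0.08,0,0,0,1],[0,0,0,0,0,0,1]]' | grep -E "tcp_rot|^t|ft"; python3 m.py
python3 -m inch '[[0,0,0.08,0,0,0,1],[0,0,0.08,0,0,0,1],[0,0,0,0,0,0,1]]'| grep -E "tcp_rot|^t|ft"; python3 m.py
python3 -m inch '[[0,0,0.08,0,0,0,1],[0,0,0.08,0,0,0,1],[0,0,0,0,0,0,1]]'| grep -E "tcp_rot|^t|ft"; python3 m.py
```

```text
t: 35.28
tcp_rot: [3.141, 0.004, 1.818]
ft_force: [-4.0, -2.6, 2.1]
Mz [-0.703  0.636 -0.07 ] yaw 1.8181932872068582 tau6 0.48213405534625053
t: 35.65
tcp_rot: [3.141, 0.004, 1.658]
ft_force: [-3.6, -3.0, 1.8]
Mz [-0.682  0.642 -0.062] yaw 1.6583232528768868 tau6 0.4704267159104347
t: 36.02
tcp_rot: [3.14, 0.005, 1.5]
ft_force: [-4.0, -3.7, 2.5]
Mz [-0.763  0.679  0.922] yaw 1.4998639927162158 tau6 1.4795161038637161
```

The moment jumped from 0.07 to 0.92 N m, so the dial is on its stop. I'll press slightly more, hold, then release and rise.

```bash
python3 -m inch '[[0,0,0.02,0,0,0,1],[0,0,0,0,0,0,1],[0,0,0,0,0,0,1]]'|grep tcp; python3 m.py; python3 -m inch '[[0,0,-0.025,0,0,0,1],[0,0,0,0,0,0,0.3],[0,0,0,0,0,0,0.1],[0,0,0,0,0,0,0.1],[0,0,0,0,0,0,0.1],[0,0,0,0,0,-2,0.1],[0,0,0,0,0,-4,0.1],[0,0,0,0,0,-5,0.1],[0,0,0,0,0,-4,0.1],[0,0,0,0,0,0,0.1]]'
python3 - <<'E'
from meas import *
import subprocess
for n in ['scene','top']:
    p=env.read_camera(n);w=cloud(p)
    q=w[blob(w,252,275,565,-416,42)]; print(n,rect(q) if len(q)>10 else len(q))
    for t in ['leaf','vase','candlestick','rosette','polish','brush','file','dry_long','dry_short']:
        for r in env.find_in(p,t)[:1]: print(' ',t,round(r['score'],2),tow(p,r['centre']).round())
E
python3 place.py -115 -15|grep -E "scene|top|z 155"
```

```text
tcp_rot: [3.14, 0.005, 1.481]
Mz [-0.704  0.628  1.038] yaw 1.4812707338293412 tau6 1.1129502207040787
t: 37.65
eef_pos: [564.2, -418.0, 371.3]
tcp_rot: [3.135, 0.007, 1.504]
ft_force: [-0.5, 0.5, -1.0]
opening: 0.446
grip_force: 0.0
scene (array([ 564.5, -419.5]), 56.7, 17.7, -86.74, 'z', np.float64(261.9), 242)
  leaf 0.89 [430. 322.  12.]
  vase 0.87 [329. 199.  70.]
  candlestick 0.84 [372. 134.  37.]
  rosette 0.65 [ 605. -403.  143.]
  polish 0.84 [ 422. -342.  100.]
  brush 0.67 [532. 484.  17.]
  file 0.82 [ 405. -181.   16.]
  dry_long 0.67 [651. -84. 115.]
  dry_short 0.74 [ 586. -106.   76.]
top (array([ 561.2, -402.3]), 28.5, 14.5, -89.45, 'z', np.float64(263.1), 61)
  leaf 0.66 [421. 322.  10.]
  vase 0.7 [310. 211.  77.]
  candlestick 0.89 [359. 140.  14.]
  rosette 0.53 [638. -74. 129.]
  brush 0.87 [520. 487.  21.]
  dry_long 0.53 [641. -74. 131.]
  dry_short 0.5 [579. -99.  74.]
scene 885
  z 155 146 x [-73.  -41.2 -28.2] y [-18.2  14. ] zr 155.0 168.0
top 114
  z 155 47 x [-40.5 -34.3 -29.7] y [-13.7  14.8] zr 156.0 168.0
```

The dial bar now reads about -88° in the images, turned onto its stop. The plates stand upright, the bystanders are in place (the file handle is unchanged in the pictures), and the robot is clear. Handing in.

```bash
python3 -c "
from h import *
print(env.job_done())"
```

```text
the job is handed in; nothing more can be done
None
```

I stood the two brass backplates in slot0 and slot1, arched ends up and feet on the slot floors, and turned the blower dial clockwise to its stop. The job is handed in at about 38 s of the 67 s, but the hand-in returned no verdict.

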